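# Work a seized locking pin out of its bench socket and lay it in its cradle

## Robot

A 6-joint arm with a two-finger parallel gripper is mounted at the origin on a cart in front of the work surface, level with it; the furniture and walls round the work are solid. World frame = base frame: x ahead of the robot, y to its left, z up, the work surface at z = 0. Lengths are in mm, angles in degrees, forces in N, time in s.
With the tool pointing down it reaches from about 300 to 850 mm from the base axis. Payload 5.4 kg.
Tool frame: the origin (TCP) lies at the very end of the fingers, on their centre line; the grasp point (between the pads) lies 19 mm behind it; z points along the fingers, y is the line along which they close (so a half turn about z gives the same grasp; the last joint's range is limited). The gripper opens to 85 mm and grips with 20 to 120 N. Pads are 22 mm wide; open, the fingers measure 114 mm over their backs; the gripper's body (76 mm by 85 mm) begins 54 mm behind the grasp point. The pads swing forward as they close: fully open they stand 13 mm farther back than shut.
Start: joints at [-80.334, 9.076, 91.501, -0, 79.423, -12.038], TCP at [212.614, -534.23, 231.299] pointing down, gripper open.
Joint ranges: [-166.64, 166.64], [-54.1, 131.32], [10.49, 154.53], [-73.88, 253.88], [9.74, 151.15], [-171.62, 171.62]. Speed limits (degrees/s): [147.25, 147.25, 180, 180, 180, 180].

## Interface

Orientations are given as a 3x3 rotation matrix whose columns are the frame's x, y, z axes.
In Python, from bench import bot, optics, job gives the robot as it stands.
- The arm moves only by the tool arm_command, never from a script. Its argument "motion" is a list that holds one entry, the list of rows, each a list of 6 numbers: the shift along the world's x, y, z normalised to -1 to 1, where 1 is 300 mm, then the turn, a rotation vector about the world's x, y, z normalised to -1 to 1, where 1 is 180 degrees. A call has 1 to 8 rows; each row is the pose to reach, as a shift and turn from the pose commanded when the call began, turning the shorter way round; what a row does not reach only later rows make up. A row lasts 1/10 s, in which the tool goes at most 50 mm and 8.59 degrees, less where a joint would pass 70% of its speed; a pose out of reach is approached as far as the arm can. A call with a number of a shift or a turn outside -1 to 1 is refused whole. A call with a gripper value outside its range is refused whole. "fingers" is the opening, from -1 (shut) to 1 (fully open), set as the call begins (left out, the last holds). The fingers move at their own pace and stop on an object; the grip force is fixed at half the most. Time passes only in rows, so rows that repeat a pose let the fingers close. It gives the time, the measured TCP pose, the force, the opening and the grip force at its end, in the units of the state.
- bot.state(): the state, without advancing time (a new reading comes with each control period).
- optics.camera(name): name is "scene" or "top"; returns a dict with "image" (480x640x3 uint8, blue, green, red), "K" (3x3 intrinsics, pixels), "world_to_cam" (4x4, takes a point from world to camera coordinates). Camera axes: x right, y down, z forward; pixel columns grow to the right and rows downward; lengths in mm; the calibration is good to about 2 mm. A picture is of the moment at which its call begins. There is no depth.
- job.job_done(): hands the job in; it is judged then, once.
The state is a dict: "time": time; "qpos": joint angles; "qvel": joint speeds; "tau": joint torques, N m; "tcp_pos": TCP position; "tool_rot": TCP orientation; "contact_force": force on the tool from outside, world axes, zero at the start; "wrist_torque": the same for the moment, N m; "grip_width": finger opening in mm; "grasp_force": force on a finger pad.
Only numpy, scipy, OpenCV 4.12 (cv2) and the standard library are available. Lean on these libraries where they do the work, as an engineer would, in place of code of your own. Each camera call takes 0.05 s, during which the arm holds its last target. There are 200 camera calls.

## Task

The winged locking pin is seized in the bench socket: its cross pin hangs under the lips of the zig-zag slot and a straight pull will not move it, so work it out upwards by twisting the wing back and forth, anticlockwise first, while you pull. Without dropping it, lay the freed pin down flat on the bench and let go of it, then take it again by the shank and lay it level in the two V rests of the wooden cradle, either way round. Leave the other things on the bench where they are.

Things in the scene. Friction and masses are not known exactly. Their poses are not given: they have to be found in the camera images.
- socket: Bench socket, fixed: grey foot 90 x 90 x 10 mm with four bolts and an upright steel sleeve (outside diameter 40, bore 23, top 67 mm above the bench). Origin: centre of the underside, on the bore's axis; z up. Both sides of the sleeve (about its +x and -x) have the same zig-zag slot for the pin's cross pin, closed by three 7 mm thick lips, each with a gap at one end.
- gap_low (a point): Middle of the gap past the lowest lip (underside 26 mm above the bench), +x slot. Let A be the angle about z, anticlockwise seen from above, from the socket's x axis to the pin's x axis (modulo half a turn, -90 < A < 90 deg). The cross pin passes this gap at A between +18 and +37 deg, 28 best; walls stop it at about 37 deg either way.
- gap_mid (a point): Middle of the gap past the second lip (underside 43 mm above the bench): passes at A between -37 and -18 deg, -28 best. Between two lips the slot is 10 mm high and free over its whole width.
- gap_high (a point): Middle of the gap past the top lip (underside 60 mm, top 67 mm above the bench): passes at A between +18 and +37 deg, 28 best. Two sprung brass shoes at 48 to 58 mm height press on the shank, so the pin is stiff (about 5 to 15 N to slide) and stays where it is left until its foot is above them.
- pin: The seized steel pin, loose, 160 mm long, about 0.2 kg. Origin: centre of the shank's foot; z along the pin from foot to wing. Shank 20 mm diameter, z = 0 to 120 mm; cross pin 6 mm diameter, 38 mm long along x, through the shank at z = 10 mm. At the start it stands upright in the socket, foot 10 mm above the bench, A between -34 and -23 deg. It is free with the foot above 70 mm.
- pin_wing (a point): Centre of the pin's flat wing grip, at z = 140 mm of pin (wing z = 120 to 160 mm, 60 mm wide along x, 14 mm thick along y). Axes as pin. When the pin lies flat on the bench its axis is 10 mm up and the wing lies nearly level. The bench right of the socket and beyond the cradle (x 0.50 to 0.66, y -0.36 to -0.50 m) is kept clear, with room to lay it down.
- pin_mid (a point): Point on the axis of the pin's shank, 75 mm from the foot, about the centre of mass: the place to grip the lying pin, and the middle of the pin's stretch that lies between the cradle's rests. Axes as pin.
- cradle: Wooden cradle, fixed to the bench: board 86 x 64 x 10 mm with two upright V rests, each 6 mm thick, 56 mm apart centre to centre along its x axis. The V's (90 deg) open upwards; their mouths are 45 mm wide, 49 mm above the bench. Origin: centre of the underside; x along the line where the pin is to lie, z up.
- cradle_seat (a point): Point midway between the two V rests, 40 mm above the bench: where pin_mid lies when the pin lies in the cradle. Axes as cradle.
- tape_roll: Roll of black insulating tape lying flat, 66 mm across, 18 mm high; bystander. Origin: centre of the underside.
- eraser_block: Cork sanding block, 52 x 68 x 24 mm; bystander at the front left. Origin: centre of the underside.
- marker_blue: Blue marker pen lying on the bench, 19 x 99 x 12 mm; bystander at the front. Origin: centre of the underside.
There are look-alikes about, which are no part of the job. Leave any red look-alike of the socket alone.

How it is judged (in metres and radians):
On the way, in this order (a step that is already met when the one before it is completed fails the run):
1. the pin is drawn up clear of the socket (z of pin in the frame of socket above 0.07 m), for 0.1 s.
2. the pin lies flat on the bench, let go of and at rest (height (world z) of pin_mid below 0.025 m and angle between pin's own z axis and vertical between 1.4 and 1.74 rad and contact force between the fingers and pin below 0.1 N and linear speed of pin below 0.05 m/s), for 0.2 s.
At the end, for the whole second after the job is handed in: The pin lies at rest in both V rests of the cradle, level and along the cradle's x axis within about 7 degrees, pin_mid within 18 mm of the seat lengthwise and 6 mm crosswise and in height (x of pin_mid in the frame of cradle_seat between -0.018 and 0.018 m and y of pin_mid in the frame of cradle_seat between -0.006 and 0.006 m and z of pin_mid in the frame of cradle_seat between -0.006 and 0.006 m and angle between the z axis of pin and the x axis of cradle, either way round below 0.12 rad and linear speed of pin below 0.02 m/s); the robot touches nothing.
It fails at once if the tape roll is moved more than 30 mm (distance of tape_roll from where it was at the start of the episode above 0.03 m).
It fails at once if the blue marker is moved more than 30 mm (distance of marker_blue from where it was at the start of the episode above 0.03 m).
It fails at once if the sanding block is moved more than 30 mm (distance of eraser_block from where it was at the start of the episode above 0.03 m).
It fails at once if the pin is dropped (not held by the fingers with its foot more than 70 mm above the bench) (height (world z) of pin above 0.07 m and contact force between the fingers and pin below 0.1 N).
It also fails if it takes over 69 s, if anything falls off the work surface, if the arm or the gripper's body presses on something with over 40 N, if the wrist force passes 120 N, or if a joint passes its speed limit or range.

## Working session

There is one attempt and no reset: what is moved stays moved. The work goes in short steps, Python scripts to look and compute and a tool call to move; the robot and the scene stay as the last step left them, time stands still between calls to the robot, and variables do not carry over. Pictures are saved under pics/ and viewed, at most 11 in all, crops included, and the job is handed in when it is done.

Besides the shell and the picture viewer there is one more tool, called after "Emit:" by a JSON object that holds its "op" and its "data", one argument or row to a line. arm_command: Moves the arm, as the interface text tells. Scaled input: -1 to 1 covers 300 mm each way for a shift and 180 degrees each way for a turn. Its arguments: {"type":"object","properties":{"motion":{"type":"array"},"fingers":{"type":"number"}},"required":["motion"]}

```bash
mkdir -p pics; cat > h.py <<'E'
import numpy as np, cv2
from bench import bot, optics, job
def ray(c,px):
    K=c["K"];T=c["world_to_cam"];R=T[:3,:3];t=T[:3,3]
    d=R.T@np.linalg.solve(K,np.array([px[0],px[1],1.0]));return -R.T@t,d/np.linalg.norm(d)
def onz(c,px,z):
    o,d=ray(c,px);return o+d*(z-o[2])/d[2]
def proj(c,p):
    T=c["world_to_cam"];q=c["K"]@(T[:3,:3]@np.array(p,float)+T[:3,3]);return q[:2]/q[2]
E
python3 - <<'E'
from h import *
import pickle
cs={n:optics.camera(n) for n in("scene","top")}
pickle.dump(cs,open("c0.pkl","wb"))
for n,c in cs.items():
    cv2.imwrite(f"pics/{n}0.png",c["image"]); print(n,ray(c,(320,240)),c["K"][0,0])
s=bot.state();print(s["time"],s["tcp_pos"],s["tool_rot"],s["grip_width"])
E
```

```text
scene (array([  -45.8831757 , -1130.56414583,   796.12182887]), array([ 0.44922284,  0.71531227, -0.53528236])) 591.0780570596049
top (array([ 474.57659445, -186.97943679, 1462.61986633]), array([ 0.03113017,  0.00435414, -0.99950585])) 612.4031527829018
0.1 [ 212.52191139 -533.70796718  230.39897812] [[ 9.29123095e-01  3.69770472e-01 -2.67772683e-04]
 [ 3.69770370e-01 -9.29121600e-01  1.71036732e-03]
 [ 3.83649947e-04 -1.68815618e-03 -9.99998501e-01]] 85.48593215859873
```

View pics/scene0.png

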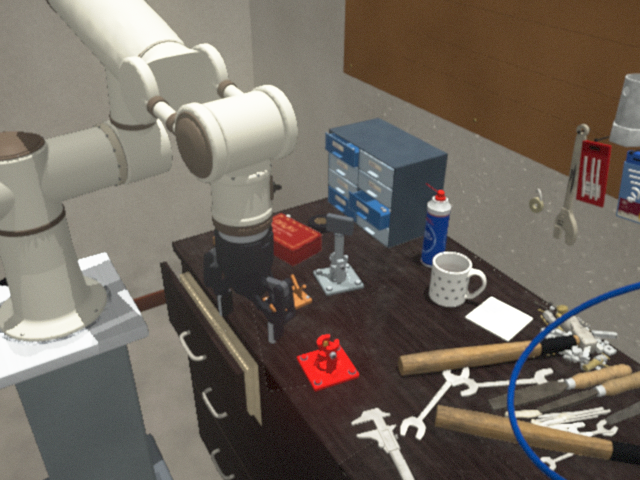

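View pics/top0.png

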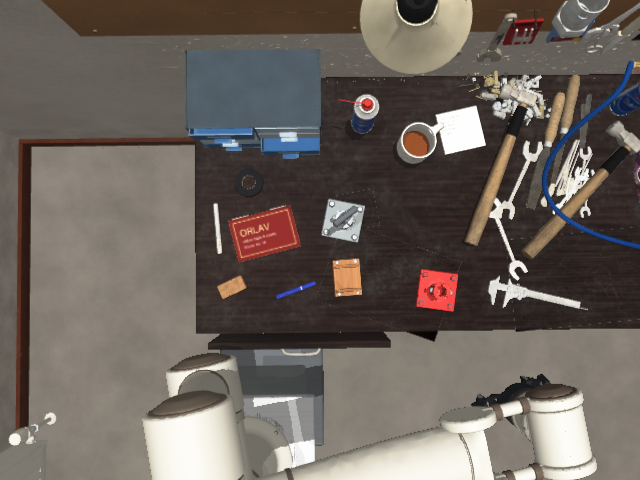

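The pin stands in the grey socket: foot at top view (343,220), wing at scene (341,224). The look-alike is the red socket, top (438,290), scene (327,360). The cradle is at top (347,278). I'll take one close crop and measure.

```bash
python3 - <<'E'
from h import *
import pickle
cs=pickle.load(open("c0.pkl","rb"))
t=cs["top"]["image"];s=cs["scene"]["image"]
a=cv2.resize(t[185:305,305:385],(400,600),interpolation=cv2.INTER_CUBIC)
b=cv2.resize(s[200:320,260:340+0+40-40+40],(0,0),fx=3.3,fy=3.3,interpolation=cv2.INTER_CUBIC)[:, :400]
b=cv2.copyMakeBorder(b,0,600-b.shape[0],0,400-b.shape[1],cv2.BORDER_CONSTANT)
cv2.imwrite("pics/crop.png",np.hstack([a,b]))
for p in [(343,220),(347,278)]: print(onz(cs["top"],p,10))
E
```

```text
[ 566.63863554 -235.93170352   10.        ]
[ 429.02257956 -243.36034967   10.        ]
```

View pics/crop.png

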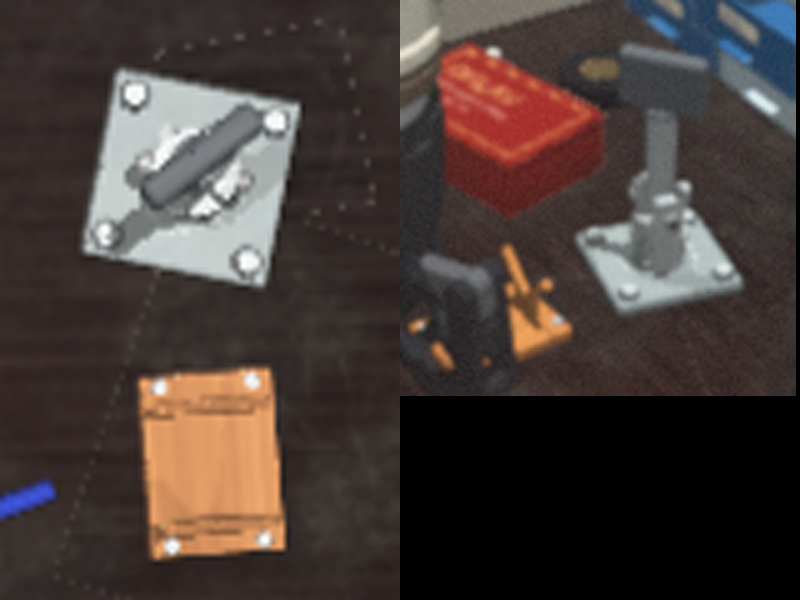

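```bash
cat >> h.py <<'E'
def comp(m,near,r=60):
    n,l,st,ce=cv2.connectedComponentsWithStats(m.astype(np.uint8))
    i=max(range(1,n),key=lambda k:st[k,4]*(np.hypot(*(ce[k]-near))<r)); return (l==i).astype(np.uint8)
def rect(c,m,z):
    cnt=max(cv2.findContours(m,0,cv2.CHAIN_APPROX_NONE)[0],key=cv2.contourArea)
    P=np.array([onz(c,p[0],z)[:2] for p in cnt],np.float32)
    return cv2.minAreaRect(P)
E
python3 - <<'E'
from h import *
import pickle
cs=pickle.load(open("c0.pkl","rb"));c=cs["top"]
im=c["image"].astype(int);B,G,R=im[...,0],im[...,1],im[...,2]
box=np.zeros(B.shape,bool);box[190:250,310:380]=1
m=comp(box&(G>75),(343,220),25);print("foot",m.sum(),rect(c,m,10))
box[:]=0;box[255:300,325:365]=1
m=comp(box&(R>B+40),(347,278),25);print("cradle(board z10)",m.sum(),rect(c,m,10))
# wing: dark grey at centre, z=170
crop=im[203:230,328:362];
box[:]=0;box[200:232,326:364]=1
m0=box&(G>60)&(G<110)
m=comp(cv2.morphologyEx(m0.astype(np.uint8),cv2.MORPH_OPEN,np.ones((2,2))),(345,215),15);print("wing",m.sum(),rect(c,m,170))
# crop hand readings
f=lambda x,y:(305+x/5,185+y/5)
for n,a in(("wing ends mid",[(258,112),(148,195)]),): 
    P=[onz(c,f(*q),170)for q in a];print(n,P,np.mean(P,0),np.degrees(np.arctan2(*(P[0]-P[1])[[1,0]])))
P=[onz(c,f(*q),10)for q in [(118,70),(300,103),(267,287),(83,252)]];print(P,np.mean(P,0))
P=[onz(c,f(*q),10)for q in [(138,379),(271,368),(285,548),(151,558)]];print(P,np.mean(P,0))
s=cs["scene"];o=np.mean([onz(c,f(*q),10)for q in [(118,70),(300,103),(267,287),(83,252)]],0)
print(proj(s,[o[0],o[1],170]),proj(s,[o[0],o[1],130]))
for r in range(205,225): print(''.join('%4d'%v for v in G[r,330:362]))
E
```

```text
foot 1443 ((565.783935546875, -234.80267333984375), (90.38411712646484, 93.03412628173828), 77.78284454345703)
cradle(board z10) 974 ((431.5155334472656, -242.57476806640625), (87.09954833984375, 64.81210327148438), 3.486325263977051)
wing 58 ((551.6101684570312, -232.38717651367188), (12.30286693572998, 42.6090202331543), 25.831289291381836)
wing ends mid [array([ 582.8426104 , -259.73102838,  170.        ]), array([ 548.26101475, -212.65418164,  170.        ])] [ 565.55181258 -236.19260501  170.        ] -53.69983100635856
[array([ 617.16884572, -202.3947267 ,   10.        ]), array([ 600.27658331, -288.79675442,   10.        ]), array([ 512.90716596, -271.68744997,   10.        ]), array([ 530.69033665, -184.59135493,   10.        ])] [ 565.26073291 -236.8675715    10.        ]
[array([ 470.12818168, -209.8564492 ,   10.        ]), array([ 474.48571404, -272.9695736 ,   10.        ]), array([ 389.41019693, -278.22386275,   10.        ]), array([ 385.57065132, -214.81522915,   10.        ])] [ 429.89868599 -243.96627868   10.        ]
[340.23935442 216.45612809] [339.73451024 232.5
[... 1888 characters left out ...]
137 136 206 225 208 150 148 168 175 175 176 176 176 169
 120 118 117 110  79 102 117 128 129 126 126 122 115 100  85  90 147 158 131 182 229 229 214 173 169 128 174 175 175 177 176 166
 140 117 114  97 109 120 129 127 125 124 121 111  94  78  71 133 110 123 199 246 236 235 200 193 190 137 173 174 175 177 182 176
 200 141 133  81 111 128 127 125 123 120 106  91  62  63  70 102  96 131 243 235 226 219 124 146 133 160 174 173 176 185 201 167
 208 207 193  64  97 114 124 122 115 101  89  66  80  82  81  94 137 124 195 218 227 186 103 133 145 175 175 176 184 205 202 147
 209 209 197  93  65 100 114 113  97  86  79 102 120  96  99 159 234 156 103 148 220  75 105 177 175 176 181 184 204 205 195 109
```

```bash
python3 - <<'E'
from h import *
import pickle
cs=pickle.load(open("c0.pkl","rb"));c=cs["top"]
G=c["image"][...,1].astype(int);box=np.zeros(G.shape,bool);box[204:228,331:358]=1
# wing top strip: per diagonal keep band in rotated coords
m=comp(cv2.morphologyEx((box&(G>100)&(G<134)).astype(np.uint8),cv2.MORPH_OPEN,np.ones((3,3))),(345,215),15)
for r in range(204,228): print(''.join('.#'[v] for v in m[r,328:362]))
print("wing",m.sum(),rect(c,m,170))
ys,xs=np.nonzero(m);P=np.array([onz(c,(x,y),170)[:2] for x,y in zip(xs,ys)])
mu=P.mean(0);w,V=np.linalg.eigh(np.cov((P-mu).T));print(mu,np.degrees(np.arctan2(V[1,1],V[0,1])),np.sqrt(12*w))
s=cs["scene"];S=s["image"][...,1].astype(int)
print(proj(s,[565.5,-236.5,170]),proj(s,[565.5,-236.5,130]))
for A in(-54,-46,-40,-36):
    d=np.array([np.cos(np.radians(A)),np.sin(np.radians(A))])*30
    print(A,[proj(s,[565.5+k*d[0],-236.5+k*d[1],z]).round(1) for k in(-1,1) for z in(170,130)])
for r in range(210,242,2): print(r,''.join('%4d'%v for v in S[r,322:362]))
E
```

```text
..................................
..................................
........................####......
.......................######.....
......................#######.....
......................#######.....
...................#########......
...................########.......
................##########........
................########..........
................#######...........
................######............
.............########.............
...........########...............
.........#########................
.......##########.................
.......########...................
.......#######....................
.......######.....................
.......#####......................
..................................
..................................
..................................
..................................
wing 133 ((567.8532104492188, -235.3846893310547), (11.884523391723633, 55.957969665527344), 37.132808685302734)
[ 567.82669343 -236.09101608] 127.376935102429 [11.14640033 56.00951658]
[340.23788896 216.35218876] [339.73321705 232.45520133]
-54 [array([327.1,
[... 2309 characters left out ...]
  60  60  57  59  58  59  64  66  67  65
234   72  56  52  52  55  53  55  50  55  52  47  60  74  96 103 102 104 107  98  89  80  69  55  60  58  66  59  63  67  63  61  57  57  62  63  61  60  67  60  61
236   55  49  52  52  50  51  53  62  55  50  46  50  70  91  97  96  96 100  93  90  94  84  59  50  51  52  58  53  61  61  54  58  54  54  54  55  55  64  55  58
238   50  52  48  56  47  51  53  48  53  50  58  53  69 100 106 109 108 108 112 107 106  95  67  47  48  53  54  55  49  54  54  56  56  54  57  54  55  59  61  63
240   54  53  55  49  52  49  50  48  51  49  49  60  75  95 103 106 105 108 109 112 106  94  64  48  53  52  48  52  54  56  57  54  53  56  49  56  56  52  53  53
```

Crop check: the grey socket's pin has a wing on a shank in a steel sleeve, so it is the real one. The red one has a different short shape. The wing centre is at about (566, -236), lying along -53° in the world. Turning ±56° from the start keeps A in the gap windows for any allowed starting angle.

Emit:
{"op": "arm_command", "data": {
  "motion": [
    [[1, 0.843, 0.067, 0, 0, 0.3333], [1, 0.843, 0.067, 0, 0, 0.3333], [1, 0.843, 0.067, 0, 0, 0.3333], [1, 0.843, 0.067, 0, 0, 0.3333], [1, 0.843, 0.067, 0, 0, 0.3333], [1, 0.843, 0.067, 0, 0, 0.3333], [1, 0.843, 0.067, 0, 0, 0.3333], [1, 0.843, 0.067, 0, 0, 0.3333]]
  ],
  "fingers": 1
}}

```text
time: 0.9
tcp_pos: [514.0, -279.1, 251.1]
tool_rot: [[0.14, 0.99, -0.0], [0.99, -0.14, 0.001], [0.001, -0.0, -1.0]]
contact_force: [0.5, -1.2, 0.2]
grip_width: 85.2
grasp_force: 0.0
```

Emit:
{"op": "arm_command", "data": {
  "motion": [
    [[0.179, 0.151, -0.067, 0, 0, 0.2517], [0.179, 0.151, -0.067, 0, 0, 0.2517], [0.179, 0.151, -0.067, 0, 0, 0.2517], [0.179, 0.151, -0.067, 0, 0, 0.2517], [0.179, 0.151, -0.067, 0, 0, 0.2517], [0.179, 0.151, -0.067, 0, 0, 0.2517], [0.179, 0.151, -0.067, 0, 0, 0.2517]]
  ]
}}

```text
time: 1.6
tcp_pos: [566.1, -235.8, 230.7]
tool_rot: [[-0.602, 0.799, -0.001], [0.799, 0.602, 0.001], [0.001, -0.0, -1.0]]
contact_force: [-0.9, -0.8, -0.2]
grip_width: 85.4
grasp_force: 0.0
```

```bash
cat >> h.py <<'E'
def st():
    s=bot.state();R=np.array(s["tool_rot"]);y=R[:,1]
    print("t%.2f"%s["time"],"tcp",np.round(s["tcp_pos"],1),"yawY %.1f"%np.degrees(np.arctan2(y[1],y[0])),"z",R[:,2].round(3),"q",np.round(s["qpos"],2),"F",np.round(s["contact_force"],1),"M",np.round(s["wrist_torque"],2),"w %.1f g %.1f"%(s["grip_width"],s["grasp_force"]))
    return s
E
python3 -c "
from h import *
st();c=optics.camera('scene')
cv2.imwrite('pics/s1.png',cv2.resize(c['image'][130:330,230:450],(660,600),interpolation=cv2.INTER_CUBIC))"
```

```text
t1.60 tcp [ 566.1 -235.8  230.7] yawY 37.0 z [-0.001  0.001 -1.   ] q [-33.89  14.75  85.     0.    80.32 -70.9 ] F [-0.9 -0.8 -0.2] M [ 0.05 -0.01 -0.02] w 85.4 g 0.0
```

View pics/s1.png

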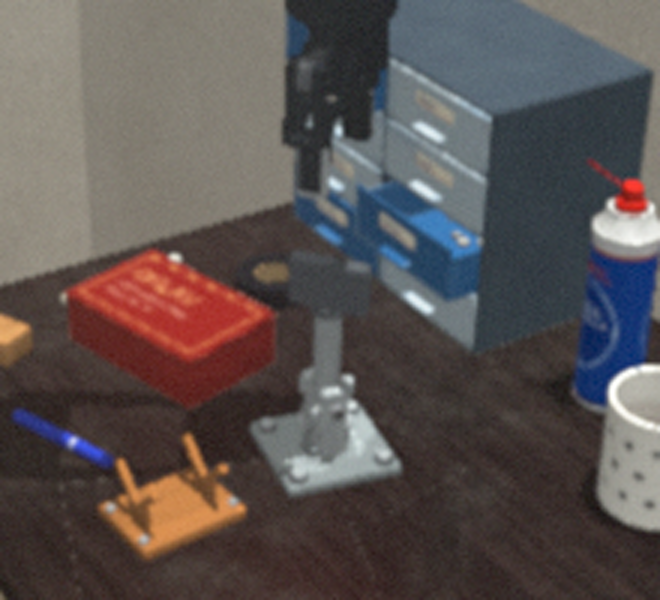

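The gripper stands over the wing, crop (330,285), with fingers on both sides and the cabinet well behind. I'll descend and close.

Emit:
{"op": "arm_command", "data": {
  "motion": [
    [[0, 0, -0.1, 0, 0, 0], [0, 0, -0.2, 0, 0, 0], [0, 0, -0.26, 0, 0, 0], [0, 0, -0.3, 0, 0, 0], [0, 0, -0.32, 0, 0, 0], [0, 0, -0.32, 0, 0, 0], [0, 0, -0.32, 0, 0, 0]]
  ]
}}

```text
time: 2.35
tcp_pos: [567.0, -236.5, 136.5]
tool_rot: [[-0.602, 0.799, 0.002], [0.799, 0.602, -0.001], [-0.002, 0.001, -1.0]]
contact_force: [-0.2, 0.9, 0.1]
grip_width: 85.3
grasp_force: 0.0
```

Emit:
{"op": "arm_command", "data": {
  "motion": [
    [[0, 0, 0, 0, 0, 0], [0, 0, 0, 0, 0, 0], [0, 0, 0, 0, 0, 0], [0, 0, 0, 0, 0, 0], [0, 0, 0, 0, 0, 0], [0, 0, 0, 0, 0, 0], [0, 0, 0, 0, 0, 0], [0, 0, 0, 0, 0, 0]]
  ],
  "fingers": -1
}}

```text
time: 3.15
tcp_pos: [566.5, -236.0, 135.6]
tool_rot: [[-0.602, 0.799, 0.0], [0.799, 0.602, -0.0], [-0.0, 0.0, -1.0]]
contact_force: [-0.3, 1.1, 1.9]
grip_width: 13.4
grasp_force: 59.5
```

```bash
python3 -c "
from h import *
st()"
```

```text
t3.15 tcp [ 566.5 -236.   135.6] yawY 37.0 z [ 0. -0. -1.] q [-3.389e+01  1.960e+01  9.016e+01  1.000e-02  7.022e+01 -7.090e+01] F [-0.3  1.1  1.9] M [ 0.15 -0.02  0.01] w 13.4 g 59.5
```

Emit:
{"op": "arm_command", "data": {
  "motion": [
    [[0, 0, 0, 0, 0, 0.04], [0, 0, 0, 0, 0, 0.08], [0, 0, 0, 0, 0, 0.12], [0, 0, 0, 0, 0, 0.16], [0, 0, 0, 0, 0, 0.2], [0, 0, 0, 0, 0, 0.24], [0, 0, 0, 0, 0, 0.28], [0, 0, 0, 0, 0, 0.311]]
  ]
}}

```text
time: 3.95
tcp_pos: [566.3, -234.9, 135.5]
tool_rot: [[-0.998, -0.056, -0.0], [-0.056, 0.998, 0.002], [0.0, 0.002, -1.0]]
contact_force: [-0.2, 4.1, 3.9]
grip_width: 13.2
grasp_force: 59.9
```

```bash
python3 -c "
from h import *
st()"
```

```text
t3.95 tcp [ 566.3 -234.9  135.5] yawY 93.2 z [-0.     0.002 -1.   ] q [-3.3860e+01  1.9580e+01  9.0180e+01  1.2000e-01  7.0320e+01 -1.2712e+02] F [-0.2  4.1  3.9] M [ 1.08  0.19 -0.07] w 13.2 g 59.9
```

Emit:
{"op": "arm_command", "data": {
  "motion": [
    [[0, 0, 0.015, 0, 0, 0], [0, 0, 0.03, 0, 0, 0], [0, 0, 0.045, 0, 0, 0], [0, 0, 0.057, 0, 0, 0], [0, 0, 0.057, 0, 0, 0]]
  ]
}}

```text
time: 4.45
tcp_pos: [566.2, -235.4, 152.7]
tool_rot: [[-0.999, -0.051, -0.001], [-0.051, 0.999, 0.001], [0.001, 0.001, -1.0]]
contact_force: [0.8, 4.8, -5.7]
grip_width: 13.1
grasp_force: 59.1
```

```bash
python3 -c "
from h import *
st()"
```

```text
t4.45 tcp [ 566.2 -235.4  152.7] yawY 92.9 z [-0.001  0.001 -1.   ] q [-3.3880e+01  1.8540e+01  8.9430e+01  5.0000e-02  7.2100e+01 -1.2684e+02] F [ 0.8  4.8 -5.7] M [ 1.38 -0.38 -0.03] w 13.1 g 59.1
```

Emit:
{"op": "arm_command", "data": {
  "motion": [
    [[0, 0, 0, 0, 0, -0.04], [0, 0, 0, 0, 0, -0.08], [0, 0, 0, 0, 0, -0.12], [0, 0, 0, 0, 0, -0.16], [0, 0, 0, 0, 0, -0.2], [0, 0, 0, 0, 0, -0.24], [0, 0, 0, 0, 0, -0.28], [0, 0, 0, 0, 0, -0.311]]
  ]
}}

```text
time: 5.25
tcp_pos: [567.0, -237.1, 154.2]
tool_rot: [[-0.598, 0.801, 0.002], [0.801, 0.598, -0.003], [-0.003, 0.0, -1.0]]
contact_force: [2.2, 1.7, -1.3]
grip_width: 13.2
grasp_force: 59.7
```

```bash
python3 -c "
from h import *
st()"
```

```text
t5.25 tcp [ 567.  -237.1  154.2] yawY 36.7 z [ 0.002 -0.003 -1.   ] q [-3.391e+01  1.849e+01  8.933e+01 -6.000e-02  7.200e+01 -7.062e+01] F [ 2.2  1.7 -1.3] M [ 0.52 -0.35  0.19] w 13.2 g 59.7
```

Emit:
{"op": "arm_command", "data": {
  "motion": [
    [[0, 0, 0.015, 0, 0, 0], [0, 0, 0.03, 0, 0, 0], [0, 0, 0.045, 0, 0, 0], [0, 0, 0.057, 0, 0, 0], [0, 0, 0.057, 0, 0, 0]]
  ]
}}

```text
time: 5.75
tcp_pos: [566.2, -236.2, 170.5]
tool_rot: [[-0.602, 0.798, -0.0], [0.798, 0.602, -0.0], [-0.0, -0.0, -1.0]]
contact_force: [0.2, 1.7, -5.4]
grip_width: 13.0
grasp_force: 59.5
```

```bash
python3 -c "
from h import *
st()"
```

```text
t5.75 tcp [ 566.2 -236.2  170.5] yawY 37.0 z [-0. -0. -1.] q [-3.390e+01  1.754e+01  8.857e+01 -3.000e-02  7.388e+01 -7.093e+01] F [ 0.2  1.7 -5.4] M [ 0.6  -0.08  0.04] w 13.0 g 59.5
```

Emit:
{"op": "arm_command", "data": {
  "motion": [
    [[0, 0, 0, 0, 0, 0.04], [0, 0, 0, 0, 0, 0.08], [0, 0, 0, 0, 0, 0.12], [0, 0, 0, 0, 0, 0.16], [0, 0, 0, 0, 0, 0.2], [0, 0, 0, 0, 0, 0.24], [0, 0, 0, 0, 0, 0.28], [0, 0, 0, 0, 0, 0.311]]
  ]
}}

```text
time: 6.55
tcp_pos: [566.4, -235.5, 171.0]
tool_rot: [[-0.998, -0.057, 0.0], [-0.057, 0.998, 0.001], [-0.0, 0.001, -1.0]]
contact_force: [-1.1, 4.6, -2.2]
grip_width: 13.3
grasp_force: 59.7
```

```bash
python3 -c "
from h import *
st()"
```

```text
t6.55 tcp [ 566.4 -235.5  171. ] yawY 93.3 z [ 0.     0.001 -1.   ] q [-3.3880e+01  1.7510e+01  8.8550e+01  5.0000e-02  7.3960e+01 -1.2715e+02] F [-1.1  4.6 -2.2] M [ 1.28  0.11 -0.12] w 13.3 g 59.7
```

Emit:
{"op": "arm_command", "data": {
  "motion": [
    [[0, 0, 0.015, 0, 0, 0], [0, 0, 0.03, 0, 0, 0], [0, 0, 0.045, 0, 0, 0], [0, 0, 0.057, 0, 0, 0], [0, 0, 0.07, 0, 0, 0], [0, 0, 0.07, 0, 0, 0]]
  ]
}}

```text
time: 7.15
tcp_pos: [567.1, -237.7, 192.7]
tool_rot: [[-0.999, -0.052, 0.002], [-0.052, 0.999, -0.005], [-0.002, -0.005, -1.0]]
contact_force: [-0.1, -0.8, -2.2]
grip_width: 13.0
grasp_force: 59.9
```

```bash
python3 -c "
from h import *
st();c=optics.camera('scene')
cv2.imwrite('pics/s2.png',cv2.resize(c['image'][110:310,240:440],(600,600),interpolation=cv2.INTER_CUBIC))"
```

```text
t7.15 tcp [ 567.1 -237.7  192.7] yawY 93.0 z [ 0.002 -0.005 -1.   ] q [ -33.92   16.42   87.35   -0.14   75.97 -126.86] F [-0.1 -0.8 -2.2] M [-0.   -0.01  0.02] w 13.0 g 59.9
```

View pics/s2.png

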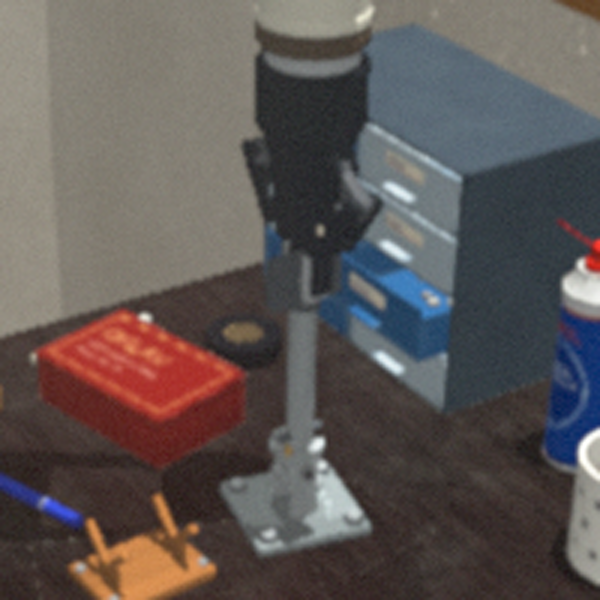

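The pin hangs free at the sleeve's mouth with the cross pin just out at the top (crop (300,440)), and the force shows only its weight. I'll lift it clear.

Emit:
{"op": "arm_command", "data": {
  "motion": [
    [[0, 0, 0.02, 0, 0, 0], [0, 0, 0.06, 0, 0, 0], [0, 0, 0.12, 0, 0, 0], [0, 0, 0.2, 0, 0, 0], [0, 0, 0.3, 0, 0, 0], [0, 0, 0.3, 0, 0, 0], [0, 0, 0.3, 0, 0, 0]]
  ]
}}

```text
time: 7.9
tcp_pos: [566.6, -236.5, 281.5]
tool_rot: [[-0.999, -0.052, 0.002], [-0.052, 0.999, -0.002], [-0.002, -0.002, -1.0]]
contact_force: [0.2, 0.4, -3.1]
grip_width: 12.8
grasp_force: 60.1
```

```bash
python3 - <<'E'
from h import *
st()
# planar kinematic fit: q4=0; rho = sqrt(x^2+y^2-119.6^2); tool down so wrist at z+Lt
D=[((212.6,-534.2,231.3),9.076,91.501),((566.2,-236,231),14.75,85),((566.4,-236,135.5),19.59,90.17),((566.2,-236,152.5),18.52,89.4),((566.3,-236,170.2),17.53,88.56),((566.6,-236,191.5),16.42,87.35)]
s=bot.state();D.append((tuple(s["tcp_pos"]),s["qpos"][1],s["qpos"][2]))
# unknown: rho = a1 + L2 sin q2 + L3 sin(q2+q3) + e cos(q2+q3) ; z = h + L2 cos q2 + L3 cos - e sin
off=[(np.degrees(np.arctan2(p[1],p[0]))-q,np.hypot(p[0],p[1])) for (p,q) in((D[0][0],-80.334),(D[1][0],-33.89))]
print([r*np.sin(np.radians(o)) for o,r in off])
A=[];b=[]
for p,a,c in D:
    u,v=np.radians(a),np.radians(a+c);rho=np.sqrt(p[0]**2+p[1]**2-119.6**2)
    A.append([1,0,np.sin(u),np.sin(v),np.cos(v)]);b.append(rho)
    A.append([0,1,np.cos(u),np.cos(v),-np.sin(v)]);b.append(p[2])
x,res,rk,sv=np.linalg.lstsq(np.array(A),np.array(b),rcond=1e-6);print(x,rk,sv,np.abs(np.array(A)@x-b).max())
E
```

```text
t7.90 tcp [ 566.6 -236.5  281.5] yawY 93.0 z [ 0.002 -0.002 -1.   ] q [-3.3910e+01  1.3110e+01  8.1220e+01 -3.0000e-02  8.5540e+01 -1.2688e+02] F [ 0.2  0.4 -3.1] M [ 0.   -0.05  0.01] w 12.8 g 60.1
[np.float64(119.88723506265612), np.float64(119.80738393892028)]
[ -2.60476763  -7.07189546 388.92559623 521.77587083  50.92470443] 5 [4.57899557 3.73816966 0.16154487 0.16151656 0.08187086] 0.8347603567908664
```

```bash
cat > ik.py <<'E'
import numpy as np
from scipy.optimize import least_squares
from scipy.spatial.transform import Rotation as Ro
def fk(q,Lt):
    r=np.radians(q);v=r[1]+r[2]
    w=np.array([-2.6+388.9*np.sin(r[1])+521.8*np.sin(v)+50.9*np.cos(v),119.8,Lt-7.1+388.9*np.cos(r[1])+521.8*np.cos(v)-50.9*np.sin(v)])
    R=Ro.from_euler('ZYZYZ',[r[0],v,r[3],r[4],r[5]+np.pi/2]).as_matrix()
    return Ro.from_euler('z',r[0]).apply(w)+R[:,2]*Lt,R
def ik(p,R,q0,Lt):
    def f(q):
        a,B=fk(q,Lt);return np.r_[(a-p)/5,Ro.from_matrix(B@R.T).as_rotvec()*60]
    s=least_squares(f,q0);return s.x,np.abs(s.fun).max()
def tilt(theta,t,yaw):
    # tool down with tool-y yaw, then tilted by t deg so that tool z heads to theta
    y=np.radians(yaw);Y=np.array([np.cos(y),np.sin(y),0]);Z=np.array([0,0,-1.]);D=np.c_[np.cross(Y,Z),Y,Z]
    th=np.radians(theta);return Ro.from_rotvec(np.radians(t)*np.array([np.sin(th),-np.cos(th),0])).as_matrix()@D
E
python3 - <<'E'
from h import *
from ik import *
import pickle
c=pickle.load(open("c0.pkl","rb"))["top"]
for n,p,z in(("red corners",(418,270),10),("",(459,272),10),("",(455,311),10),("",(416,308),10),("hammer end",(472,243),20),("caliper",(490,290),5),("spanner",(517,270),5),("bench front",(420,330),0),("cup",(400,150),30)):print(n,onz(c,p,z)[:2].round())
s=bot.state();print(fk(s["qpos"],300),s["tcp_pos"])
lo=np.array([-166,-54,10.5,-73.9,9.7,-171]);hi=np.array([166,131,154,253,151,171])
for Lt in(220,300,350):
  for th in(20,45,60):
    for k in(0,-180):
      q=np.array(s["qpos"]);out=[]
      h=np.array([np.cos(np.radians(th)),np.sin(np.radians(th))]);mid=np.array([575,-430])-0*h
      for t in(0,20,40,65):
        a=90-t
        p=np.r_[mid-h*50,280 if t<40 else (125*np.sin(np.radians(a))+20)]
        if k==-180 and t==0: q[5]+=180
        q,e=ik(p,tilt(th,t,th+k),q,Lt);out.append((t,e.round(2),q.round(0).astype(int).tolist(),bool(((q>lo)&(q<hi)).all())))
      print(Lt,th,k,*out,sep="\n   ")
E
```

```text
red corners [ 446. -412.]
 [ 440. -509.]
 [ 348. -497.]
 [ 356. -405.]
hammer end [ 508. -539.]
caliper [ 396. -583.]
spanner [ 442. -648.]
bench front [ 303. -415.]
cup [ 729. -372.]Traceback (most recent call last):
  File "<stdin>", line 6, in <module>
  File "ik.py", line 7, in fk
    R=Ro.from_euler('ZYZYZ',[r[0],v,r[3],r[4],r[5]+np.pi/2]).as_matrix()
      ~~~~~~~~~~~~~^^^^^^^^^^^^^^^^^^^^^^^^^^^^^^^^^^^^^^^^^
  File "scipy/spatial/transform/_rotation.pyx", line 1413, in scipy.spatial.transform._rotation.Rotation.from_euler
ValueError: Expected axis specification to be a non-empty string of upto 3 characters, got ZYZYZ
```

```bash
sed -i "s/R=Ro.from_euler.*/R=(Ro.from_euler('ZYZ',[r[0],v,r[3]])*Ro.from_euler('YZ',[r[4],r[5]+np.pi\/2])).as_matrix()/" ik.py
cat > plan.py <<'E'
from h import *
from ik import *
s=bot.state();print(fk(s["qpos"],300),s["tcp_pos"],s["tool_rot"])
lo=np.array([-166,-54,10.5,-73.9,9.7,-171]);hi=np.array([166,131,154,253,151,171])
for Lt in(220,300,350):
  for th in(20,45,60):
    for k in(0,-180):
      q=np.array(s["qpos"]);out=[]
      h=np.array([np.cos(np.radians(th)),np.sin(np.radians(th))]);mid=np.array([575,-430])
      if k==-180: q[5]+=180
      for t in(0,20,40,65):
        p=np.r_[mid-h*50,280 if t<40 else (125*np.cos(np.radians(t))+20)]
        q,e=ik(p,tilt(th,t,th+k),q,Lt);out.append((t,e.round(2),q.round(0).astype(int).tolist(),bool(((q>lo)&(q<hi)).all())))
      print(Lt,th,k,*out,sep="\n   ")
E
python3 plan.py
```

```text
(array([ 567.04890796, -236.94838191,  281.54621154]), array([[-0.99865203, -0.05187525,  0.00175482],
       [-0.05187825,  0.99865195, -0.00171004],
       [-0.00166374, -0.00179877, -0.999997  ]])) [ 566.62929998 -236.54872268  281.52447551] [[-0.99865203 -0.05187525  0.00175482]
 [-0.05187825  0.99865195 -0.00171004]
 [-0.00166374 -0.00179877 -0.999997  ]]
220
   20
   0
   (0, np.float64(0.0), [-50, 25, 67, 0, 88, -70], True)
   (20, np.float64(0.0), [-56, 20, 74, 20, 81, -79], True)
   (40, np.float64(0.0), [-62, 27, 89, 44, 66, -102], True)
   (65, np.float64(0.0), [-68, 36, 92, 71, 73, -125], True)
220
   20
   -180
   (0, np.float64(0.0), [-50, 25, 67, 0, 88, 110], True)
   (20, np.float64(0.0), [-56, 20, 74, 20, 81, 101], True)
   (40, np.float64(0.0), [-62, 27, 89, 44, 66, 78], True)
   (65, np.float64(0.0), [-68, 36, 92, 71, 73, 55], True)
220
   45
   0
   (0, np.float64(0.0), [-50, 28, 62, 0, 89, -95], True)
   (20, np.float64(0.0), [-57, 28, 64, 20, 92, -102], True)
   (40, np.float64(0.0), [-62, 38, 73, 38, 84, -116], True)
   (65, np.float64(0.0), [-66, 49, 71, 58, 9
[... 3074 characters left out ...]
62, 0, 89, 85], True)
   (20, np.float64(0.0), [-60, 29, 64, 19, 93, 75], True)
   (40, np.float64(0.0), [-68, 42, 70, 36, 87, 58], True)
   (65, np.float64(0.0), [-75, 60, 62, 53, 99, 48], True)
350
   60
   0
   (0, np.float64(0.0), [-50, 30, 59, 0, 90, -110], True)
   (20, np.float64(0.0), [-59, 36, 54, 18, 100, -117], True)
   (40, np.float64(0.0), [-65, 52, 55, 32, 98, -128], True)
   (65, np.float64(0.0), [-71, 73, 39, 49, 113, -130], True)
350
   60
   -180
   (0, np.float64(0.0), [-50, 30, 59, 0, 90, 70], True)
   (20, np.float64(0.0), [-59, 36, 54, 18, 100, 63], True)
   (40, np.float64(0.0), [-65, 52, 55, 32, 98, 52], True)
   (65, np.float64(0.0), [-71, 73, 39, 49, 113, 50], True)
```

Emit:
{"op": "arm_command", "data": {
  "motion": [
    [[-0.01, -0.09, 0, 0, 0, -0.033], [-0.0219, -0.191, 0, 0, 0, -0.0667], [-0.033, -0.286, 0, 0, 0, -0.1], [-0.0438, -0.381, 0, 0, 0, -0.1333], [-0.055, -0.477, 0, 0, 0, -0.1667], [-0.066, -0.572, 0, 0, 0, -0.2], [-0.08, -0.69, 0, 0, 0, -0.24], [-0.0877, -0.763, 0, 0, 0, -0.2667]]
  ]
}}

```text
time: 8.7
tcp_pos: [538.4, -466.8, 277.5]
tool_rot: [[-0.703, 0.712, -0.003], [0.712, 0.703, 0.002], [0.004, -0.001, -1.0]]
contact_force: [0.6, -0.6, -2.1]
grip_width: 13.1
grasp_force: 59.9
```

```bash
python3 -c "
from h import *
st()"
```

```text
t8.70 tcp [ 538.4 -466.8  277.5] yawY 44.6 z [-0.003  0.002 -1.   ] q [-5.059e+01  2.868e+01  6.196e+01 -6.000e-02  8.958e+01 -9.522e+01] F [ 0.6 -0.6 -2.1] M [-0.01 -0.02 -0.02] w 13.1 g 59.9
```

Emit:
{"op": "arm_command", "data": {
  "motion": [
    [[0, 0, -0.027, 0.032, -0.032, 0], [0, 0, -0.08, 0.064, -0.064, 0], [0, 0, -0.133, 0.096, -0.096, 0], [0, 0, -0.187, 0.128, -0.128, 0], [0, 0, -0.24, 0.16, -0.16, 0], [0, 0, -0.293, 0.192, -0.192, 0], [0, 0, -0.347, 0.224, -0.224, 0], [0, 0, -0.4, 0.2553, -0.2553, 0]]
  ]
}}

```text
time: 9.5
tcp_pos: [538.9, -465.2, 158.2]
tool_rot: [[-0.705, 0.298, 0.643], [0.709, 0.294, 0.641], [0.002, 0.908, -0.419]]
contact_force: [0.6, 0.4, -2.6]
grip_width: 13.3
grasp_force: 60.3
```

```bash
python3 -c "
from h import *
from ik import *
s=st()
from scipy.optimize import minimize_scalar as m
f=lambda L:np.linalg.norm(fk(s['qpos'],L)[0]-s['tcp_pos'])
r=m(f,bounds=(150,500),method='bounded');print('Lt',r.x,r.fun)
c=optics.camera('scene')
cv2.imwrite('pics/s3.png',c['image'][100:480,100:560])"
```

```text
t9.50 tcp [ 538.9 -465.2  158.2] yawY 44.6 z [ 0.643  0.641 -0.419] q [ -71.87   48.31   67.45   55.6   100.77 -124.93] F [ 0.6  0.4 -2.6] M [-0.61  0.62  0.02] w 13.3 g 60.3
Lt 306.595961498819 1.3380327120833277
```

View pics/s3.png

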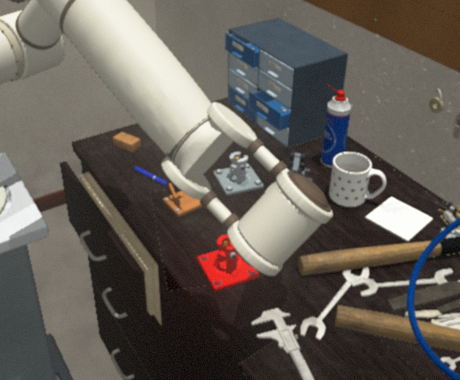

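The pin leans clear beyond the wrist (foot at about crop (298,160)). The wrist is high above the red socket at (225,265). Lowering it.

Emit:
{"op": "arm_command", "data": {
  "motion": [
    [[0, 0, -0.08, 0, 0, 0], [0, 0, -0.16, 0, 0, 0], [0, 0, -0.22, 0, 0, 0], [0, 0, -0.26, 0, 0, 0], [0, 0, -0.29, 0, 0, 0], [0, 0, -0.305, 0, 0, 0], [0, 0, -0.305, 0, 0, 0]]
  ]
}}

```text
time: 10.25
tcp_pos: [540.1, -464.9, 69.0]
tool_rot: [[-0.707, 0.299, 0.641], [0.707, 0.299, 0.641], [0.0, 0.906, -0.423]]
contact_force: [0.2, 0.2, -2.8]
grip_width: 13.2
grasp_force: 60.3
```

```bash
python3 -c "
from h import *
st()"
```

```text
t10.25 tcp [ 540.1 -464.9   69. ] yawY 45.0 z [ 0.641  0.641 -0.423] q [ -71.72   56.08   65.85   54.62   97.01 -130.19] F [ 0.2  0.2 -2.8] M [-0.57  0.66 -0.03] w 13.2 g 60.3
```

Emit:
{"op": "arm_command", "data": {
  "motion": [
    [[0, 0, -0.007, 0, 0, 0], [0, 0, -0.014, 0, 0, 0], [0, 0, -0.017, 0, 0, 0]]
  ]
}}

```text
time: 10.55
tcp_pos: [540.0, -465.1, 64.2]
tool_rot: [[-0.707, 0.299, 0.641], [0.707, 0.299, 0.64], [-0.0, 0.906, -0.423]]
contact_force: [0.3, 0.3, -2.8]
grip_width: 13.2
grasp_force: 60.3
```

```bash
python3 -c "
from h import *
st()"
```

```text
t10.55 tcp [ 540.  -465.1   64.2] yawY 45.0 z [ 0.641  0.64  -0.423] q [ -71.74   56.54   65.69   54.6    96.83 -130.47] F [ 0.3  0.3 -2.8] M [-0.62  0.66  0.  ] w 13.2 g 60.3
```

Emit:
{"op": "arm_command", "data": {
  "motion": [
    [[0, 0, -0.005, 0, 0, 0], [0, 0, -0.01, 0, 0, 0], [0, 0, -0.01, 0, 0, 0]]
  ]
}}

```text
time: 10.85
tcp_pos: [540.0, -465.1, 61.3]
tool_rot: [[-0.707, 0.298, 0.641], [0.707, 0.298, 0.641], [-0.0, 0.907, -0.422]]
contact_force: [-0.3, -0.7, -0.0]
grip_width: 13.0
grasp_force: 60.6
```

```bash
python3 -c "
from h import *
st()"
```

```text
t10.85 tcp [ 540.  -465.1   61.3] yawY 45.0 z [ 0.641  0.641 -0.422] q [ -71.75   56.85   65.59   54.62   96.76 -130.63] F [-0.3 -0.7 -0. ] M [-0.34  0.35 -0.02] w 13.0 g 60.6
```

Emit:
{"op": "arm_command", "data": {
  "motion": [
    [[0, 0, 0, 0, 0, 0], [0, 0, 0, 0, 0, 0], [0, 0, 0, 0, 0, 0], [0, 0, 0, 0, 0, 0]]
  ],
  "fingers": -0.4
}}

```text
time: 11.25
tcp_pos: [540.0, -465.0, 61.0]
tool_rot: [[-0.707, 0.299, 0.641], [0.707, 0.299, 0.641], [0.0, 0.906, -0.423]]
contact_force: [0.7, -0.1, -0.5]
grip_width: 25.7
grasp_force: 0.5
```

Emit:
{"op": "arm_command", "data": {
  "motion": [
    [[0, 0, 0, 0, 0, 0], [0, 0, 0, 0, 0, 0], [0, 0, 0, 0, 0, 0], [0, 0, 0, 0, 0, 0]]
  ],
  "fingers": 0.5
}}

```text
time: 11.65
tcp_pos: [540.0, -464.8, 60.9]
tool_rot: [[-0.707, 0.299, 0.641], [0.707, 0.299, 0.641], [0.0, 0.906, -0.423]]
contact_force: [-0.1, -0.1, -1.0]
grip_width: 64.3
grasp_force: 0.5
```

```bash
python3 -c "
from h import *
st()
c=optics.camera('top')
cv2.imwrite('pics/t1.png',cv2.resize(c['image'][180:330,340:540],(800,600),interpolation=cv2.INTER_CUBIC))"
```

```text
t11.65 tcp [ 540.  -464.8   60.9] yawY 44.9 z [ 0.641  0.641 -0.423] q [ -71.73   56.85   65.62   54.58   96.72 -130.62] F [-0.1 -0.1 -1. ] M [-0.4   0.42 -0.03] w 64.3 g 0.5
```

View pics/t1.png

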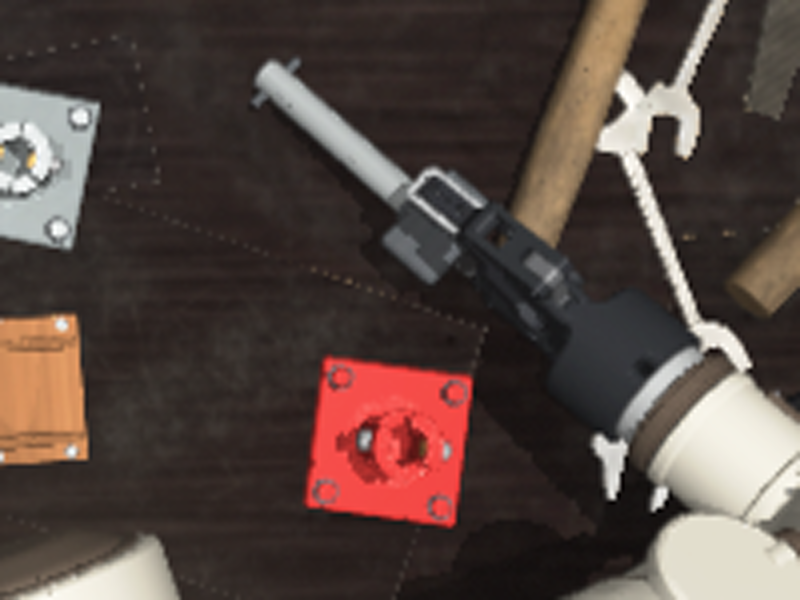

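The pin's foot is on the bench at (270,75) with the wing resting on the lower open finger at (425,230). The other things are undisturbed. I'll withdraw along the tool axis.

Emit:
{"op": "arm_command", "data": {
  "motion": [
    [[-0.01, -0.01, 0.0065, 0, 0, 0], [-0.03, -0.03, 0.02, 0, 0, 0], [-0.055, -0.055, 0.036, 0, 0, 0], [-0.085, -0.085, 0.056, 0, 0, 0], [-0.12, -0.12, 0.08, 0, 0, 0], [-0.16, -0.16, 0.12, 0, 0, 0], [-0.2, -0.2, 0.2, 0, 0, 0], [-0.2, -0.2, 0.3, 0, 0, 0]]
  ]
}}

```text
time: 12.5
tcp_pos: [477.3, -527.4, 151.5]
tool_rot: [[-0.705, 0.301, 0.643], [0.71, 0.297, 0.639], [0.001, 0.906, -0.423]]
contact_force: [0.3, -0.2, 0.4]
grip_width: 64.1
grasp_force: 0.0
```

```bash
python3 -c "
from h import *
st()
c=optics.camera('top')
cv2.imwrite('pics/t2.png',cv2.resize(c['image'][180:330,340:540],(800,600),interpolation=cv2.INTER_CUBIC))"
```

```text
t12.50 tcp [ 477.3 -527.4  151.5] yawY 44.6 z [ 0.643  0.639 -0.423] q [ -77.64   53.03   60.29   52.77  106.23 -126.13] F [ 0.3 -0.2  0.4] M [-0.34  0.29  0.02] w 64.1 g 0.0
```

View pics/t2.png

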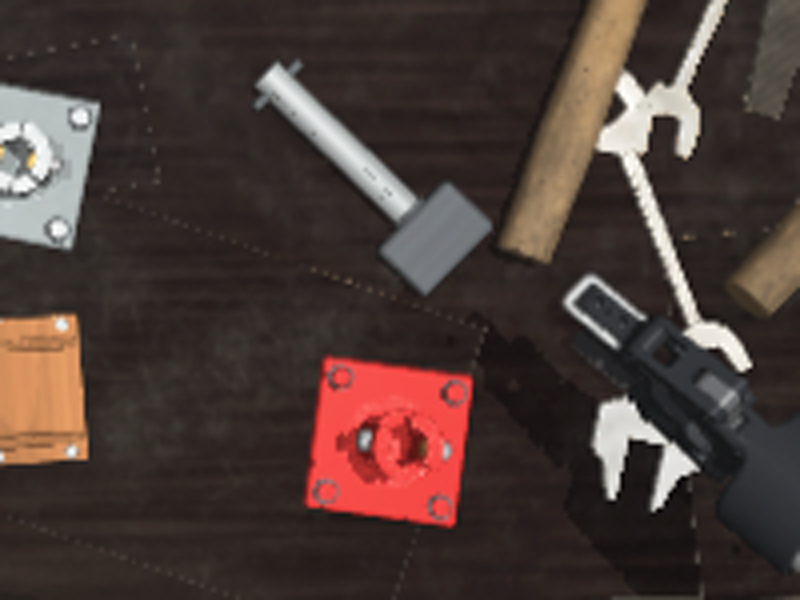

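The pin lies flat: foot at (268,78), wing at (435,238), everything else in place. Measuring it and the cradle.

```bash
python3 - <<'E'
from h import *
c=optics.camera('top');s=optics.camera('scene')
im=c["image"].astype(int);B,G,R=im[...,0],im[...,1],im[...,2]
box=np.zeros(G.shape,bool);box[192:256,400:464]=1
m=comp(box&(G>75)&(abs(R-B)<40),(430,225),30)
ys,xs=np.nonzero(m);P=np.array([onz(c,(x,y),12)[:2] for x,y in zip(xs,ys)])
print(m.sum(),P.min(0),P.max(0))
a=np.radians(45);
# axis direction from shank pixels: iterate
mu=P.mean(0);d=np.linalg.svd(P-mu)[2][0];d*=np.sign(d@[1,1])
u=(P-mu)@d;n=np.array([-d[1],d[0]])
for k in range(4):
    u=(P-mu)@d;L=u.max()
    sel=(u>L-135+20)&(u<L-25)      # shank only, away from cross pin/wing
    Q=P[sel];mq=Q.mean(0);dd=np.linalg.svd(Q-mq)[2][0];d=dd*np.sign(dd@[1,1])
n=np.array([-d[1],d[0]]);u=(P-mq)@d;v=(P-mq)@n
h,e=np.histogram(u,bins=np.arange(u.min()-1,u.max()+4,4));print(h)
for a,b in zip(e[:-1],e[1:]):
    k=(u>=a)&(u<b)
    if k.sum()>2:print("%.0f %.1f..%.1f"%(a,v[k].min(),v[k].max()),end=" | ")
print("\nlen",u.max()-u.min(),"ang",np.degrees(np.arctan2(d[1],d[0])))
foot=mq+d*u.max();wing=mq+d*u.min();print("foot",foot,"wing end",wing,"mid75",foot-75*d,"from wing",wing+85*d)
# cradle: orange, board top z10; rests top z49
box[:]=0;box[250:305,320:370]=1
mc=comp(box&(R>B+40),(347,278),25);print("cradle z10",rect(c,mc,10))
E
```

```text
857 [ 484.96833432 -517.68879808] [ 624.02117215 -381.36109221]
[33 41 43 41 42 43 39 41 40 40 16 11 18 12 13 17 12 18 14 13 19 12 15 15
 12 18 12 14 16 12 17 13 12 18 12 16 14 23 22 12  6]
-91 -26.7..29.0 | -87 -28.5..28.9 | -83 -28.6..28.8 | -79 -28.7..28.7 | -75 -28.8..28.5 | -71 -28.9..28.5 | -67 -27.3..28.4 | -63 -27.4..28.3 | -59 -27.5..28.2 | -55 -27.6..28.0 | -51 -9.1..9.5 | -47 -7.6..9.3 | -43 -9.4..9.2 | -39 -9.5..9.1 | -35 -9.6..9.0 | -31 -9.7..8.9 | -27 -9.7..8.8 | -23 -9.9..10.4 | -19 -10.0..10.2 | -15 -10.1..10.2 | -11 -10.2..10.1 | -7 -8.6..10.0 | -3 -8.7..9.9 | 1 -8.8..9.8 | 5 -8.9..9.7 | 9 -9.0..9.6 | 13 -9.1..9.5 | 17 -9.2..9.4 | 21 -9.3..9.3 | 25 -9.4..9.1 | 29 -9.6..9.1 | 33 -9.7..9.0 | 37 -9.7..8.9 | 41 -9.8..8.8 | 45 -9.9..8.6 | 49 -10.1..8.5 | 53 -10.2..8.5 | 57 -18.8..16.8 | 61 -15.4..15.0 | 65 -10.4..8.1 | 69 -10.5..6.4 | 
len 159.909723232195 ang 45.44499095932992
foot [ 616.78931408 -386.1166774 ] wing end [ 504.5976557  -500.06469789] mid75 [ 564.16978471 -439.5599663 ] from wing [ 564.23312232 -439.49563713]
cradle z10 ((431.5867919921875, -242.76168823242188), (86.9046401977539, 64.4683609008789), 3.604710340499878)
```

Emit:
{"op": "arm_command", "data": {
  "motion": [
    [[0, 0, 0.05, -0.032, 0.032, 0], [0.02, 0.02, 0.1, -0.064, 0.064, 0], [0.06, 0.06, 0.163, -0.096, 0.096, 0], [0.1, 0.1, 0.163, -0.128, 0.128, 0], [0.15, 0.15, 0.163, -0.16, 0.16, 0], [0.2, 0.2, 0.163, -0.192, 0.192, 0], [0.25, 0.25, 0.163, -0.224, 0.224, 0], [0.2807, 0.2847, 0.163, -0.2553, 0.2553, 0]]
  ]
}}

```text
time: 13.45
tcp_pos: [564.9, -438.7, 200.5]
tool_rot: [[-0.707, 0.707, -0.003], [0.707, 0.707, -0.005], [-0.001, -0.005, -1.0]]
contact_force: [-0.3, 0.2, -0.7]
grip_width: 64.1
grasp_force: 0.0
```

Emit:
{"op": "arm_command", "data": {
  "motion": [
    [[0, 0, 0, 0, 0, -0.045], [0, 0, 0, 0, 0, -0.09], [0, 0, 0, 0, 0, -0.135], [0, 0, 0, 0, 0, -0.18], [0, 0, 0, 0, 0, -0.225], [0, 0, 0, 0, 0, -0.27], [0, 0, 0, 0, 0, -0.315], [0, 0, 0, 0, 0, -0.36]]
  ]
}}

```text
time: 14.25
tcp_pos: [563.6, -439.4, 198.6]
tool_rot: [[0.345, 0.939, -0.002], [0.939, -0.345, 0.002], [0.001, -0.002, -1.0]]
contact_force: [-0.7, -0.2, -0.9]
grip_width: 64.2
grasp_force: 0.0
```

Emit:
{"op": "arm_command", "data": {
  "motion": [
    [[0, 0, -0.06, 0, 0, -0.045], [0, 0, -0.12, 0, 0, -0.09], [0, 0, -0.2, 0, 0, -0.135], [0, 0, -0.3, 0, 0, -0.139], [0, 0, -0.4, 0, 0, -0.139], [0, 0, -0.45, 0, 0, -0.139], [0, 0, -0.45, 0, 0, -0.139]]
  ]
}}

```text
time: 14.95
tcp_pos: [562.3, -437.8, 60.9]
tool_rot: [[0.705, 0.709, -0.005], [0.709, -0.705, 0.005], [0.0, -0.007, -1.0]]
contact_force: [-0.0, 0.5, -0.1]
grip_width: 63.8
grasp_force: 0.0
```

```bash
python3 -c "
from h import *
st()"
```

```text
t14.95 tcp [ 562.3 -437.8   60.9] yawY -44.9 z [-0.005  0.005 -1.   ] q [-4.759e+01  3.831e+01  7.316e+01 -1.000e-02  6.894e+01 -2.730e+00] F [-0.   0.5 -0.1] M [-0.02  0.    0.03] w 63.8 g 0.0
```

Emit:
{"op": "arm_command", "data": {
  "motion": [
    [[0, 0, -0.03, 0, 0, 0], [0, 0, -0.08, 0, 0, 0], [0, 0, -0.13, 0, 0, 0], [0, 0, -0.17, 0, 0, 0], [0, 0, -0.19, 0, 0, 0], [0, 0, -0.2, 0, 0, 0], [0, 0, -0.203, 0, 0, 0], [0, 0, -0.203, 0, 0, 0]]
  ]
}}

```text
time: 15.75
tcp_pos: [564.5, -439.8, 4.4]
tool_rot: [[0.705, 0.709, 0.001], [0.709, -0.705, -0.001], [-0.0, 0.001, -1.0]]
contact_force: [0.5, 0.6, -0.2]
grip_width: 63.8
grasp_force: 0.0
```

```bash
python3 -c "
from h import *
st()"
```

```text
t15.75 tcp [ 564.5 -439.8    4.4] yawY -44.8 z [ 0.001 -0.001 -1.   ] q [-47.57  42.55  73.7   -0.    63.7   -2.73] F [ 0.5  0.6 -0.2] M [0.   0.02 0.05] w 63.8 g 0.0
```

Emit:
{"op": "arm_command", "data": {
  "motion": [
    [[0, 0, 0, 0, 0, 0], [0, 0, 0, 0, 0, 0], [0, 0, 0, 0, 0, 0], [0, 0, 0, 0, 0, 0], [0, 0, 0, 0, 0, 0], [0, 0, 0, 0, 0, 0], [0, 0, 0, 0, 0, 0], [0, 0, 0, 0, 0, 0]]
  ],
  "fingers": -1
}}

```text
time: 16.55
tcp_pos: [564.4, -439.7, 4.5]
tool_rot: [[0.705, 0.709, 0.0], [0.709, -0.705, -0.0], [-0.0, 0.001, -1.0]]
contact_force: [-2.3, 0.0, 5.3]
grip_width: 17.8
grasp_force: 59.1
```

```bash
python3 -c "
from h import *
st()"
```

```text
t16.55 tcp [ 564.4 -439.7    4.5] yawY -44.8 z [ 0. -0. -1.] q [-47.57  42.53  73.71  -0.    63.72  -2.73] F [-2.3  0.   5.3] M [0.27 0.21 0.03] w 17.8 g 59.1
```

The opening of 17.8 mm and the upward force suggest the pads hold the shank above its axis. I'll open, go 3.5 mm lower and regrip.

Emit:
{"op": "arm_command", "data": {
  "motion": [
    [[0, 0, 0, 0, 0, 0], [0, 0, 0, 0, 0, 0], [0, 0, 0, 0, 0, 0], [0, 0, -0.006, 0, 0, 0], [0, 0, -0.0115, 0, 0, 0], [0, 0, -0.0115, 0, 0, 0]]
  ],
  "fingers": -0.2
}}

```text
time: 17.15
tcp_pos: [564.0, -439.2, -0.1]
tool_rot: [[0.705, 0.709, -0.001], [0.709, -0.705, 0.001], [0.0, -0.001, -1.0]]
contact_force: [-0.3, 0.6, 0.8]
grip_width: 34.0
grasp_force: 0.0
```

Emit:
{"op": "arm_command", "data": {
  "motion": [
    [[0, 0, 0, 0, 0, 0], [0, 0, 0, 0, 0, 0], [0, 0, 0, 0, 0, 0], [0, 0, 0, 0, 0, 0], [0, 0, 0, 0, 0, 0], [0, 0, 0, 0, 0, 0], [0, 0, 0, 0, 0, 0]]
  ],
  "fingers": -1
}}

```text
time: 17.85
tcp_pos: [564.3, -439.6, 0.6]
tool_rot: [[0.705, 0.709, 0.0], [0.709, -0.705, -0.0], [0.0, 0.0, -1.0]]
contact_force: [0.3, 0.9, 1.0]
grip_width: 17.9
grasp_force: 58.8
```

```bash
python3 -c "
from h import *
st()"
```

```text
t17.85 tcp [ 564.3 -439.6    0.6] yawY -44.8 z [ 0. -0. -1.] q [-47.57  42.84  73.74   0.    63.41  -2.73] F [0.3 0.9 1. ] M [-0.03 -0.09  0.05] w 17.9 g 58.8
```

Emit:
{"op": "arm_command", "data": {
  "motion": [
    [[0, 0, 0.02, 0, 0, 0], [0, 0, 0.05, 0, 0, 0], [0, 0, 0.09, 0, 0, 0], [0, 0, 0.13, 0, 0, 0], [0, 0, 0.15, 0, 0, 0], [0, 0, 0.15, 0, 0, 0]]
  ]
}}

```text
time: 18.45
tcp_pos: [565.1, -440.5, 47.7]
tool_rot: [[0.705, 0.709, 0.002], [0.709, -0.705, -0.003], [-0.0, 0.004, -1.0]]
contact_force: [0.6, 0.1, -3.5]
grip_width: 17.7
grasp_force: 58.7
```

```bash
python3 -c "
from h import *
st()
c=optics.camera('scene')
cv2.imwrite('pics/s4.png',cv2.resize(c['image'][180:330,260:460],(800,600),interpolation=cv2.INTER_CUBIC))"
```

```text
t18.45 tcp [ 565.1 -440.5   47.7] yawY -44.8 z [ 0.002 -0.003 -1.   ] q [-47.57  39.31  73.26   0.    67.23  -2.73] F [ 0.6  0.1 -3.5] M [0.   0.   0.04] w 17.7 g 58.7
```

View pics/s4.png

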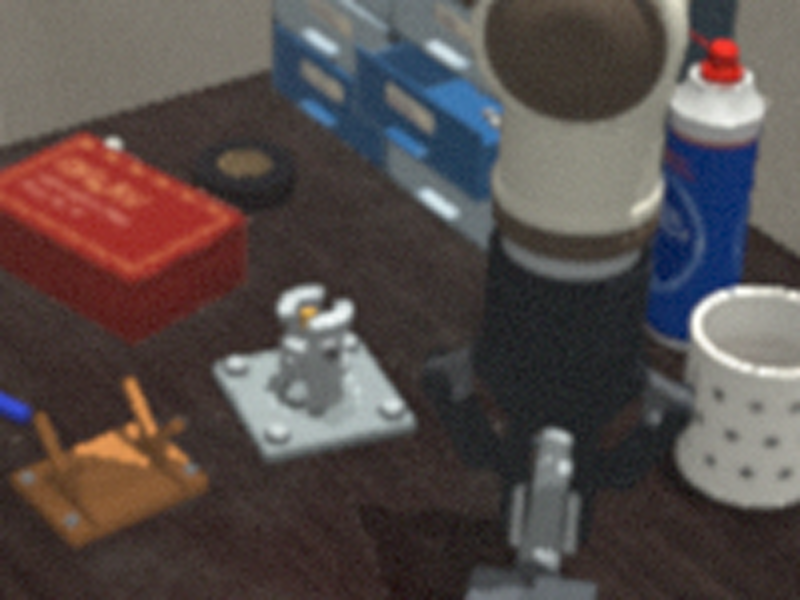

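The pin hangs level in the fingers at mid-shank, crop (545,500). The cradle at (110,480) is empty. Carrying it over.

Emit:
{"op": "arm_command", "data": {
  "motion": [
    [[0, 0, 0.06, 0, 0, 0], [0, 0, 0.15, 0, 0, 0], [-0.04, 0.059, 0.2, 0, 0, -0.03], [-0.11, 0.162, 0.2, 0, 0, -0.07], [-0.19, 0.28, 0.2, 0, 0, -0.11], [-0.27, 0.398, 0.2, 0, 0, -0.15], [-0.35, 0.516, 0.2, 0, 0, -0.19], [-0.41, 0.604, 0.2, 0, 0, -0.225]]
  ]
}}

```text
time: 19.3
tcp_pos: [439.7, -256.1, 105.7]
tool_rot: [[0.997, 0.077, -0.001], [0.077, -0.997, 0.001], [-0.001, -0.001, -1.0]]
contact_force: [-0.7, 0.4, -2.5]
grip_width: 17.8
grasp_force: 59.1
```

Emit:
{"op": "arm_command", "data": {
  "motion": [
    [[-0.02, 0.03, 0, 0, 0, -0.005], [-0.034, 0.0503, 0, 0, 0, -0.0067], [-0.034, 0.0503, 0, 0, 0, -0.0067], [-0.034, 0.0503, 0, 0, 0, -0.0067], [-0.034, 0.0503, 0, 0, 0, -0.0067], [-0.034, 0.0503, 0, 0, 0, -0.0067]]
  ]
}}

```text
time: 19.9
tcp_pos: [431.4, -244.0, 105.5]
tool_rot: [[0.998, 0.06, 0.0], [0.06, -0.998, -0.0], [0.0, 0.0, -1.0]]
contact_force: [0.7, 0.8, -2.1]
grip_width: 17.8
grasp_force: 59.1
```

```bash
python3 - <<'E'
from h import *
s=st()
c=optics.camera('top');sc=optics.camera('scene')
im=np.hstack([cv2.resize(c['image'][235:315,310:390],(400,400),interpolation=cv2.INTER_CUBIC),cv2.resize(sc['image'][230:330,230:330],(400,400),interpolation=cv2.INTER_CUBIC)])
cv2.imwrite('pics/t3.png',im)
# expected projections of cradle rest tips in scene vs my centre estimate
d=np.array([np.cos(np.radians(3.5)),np.sin(np.radians(3.5))]);n=np.array([-d[1],d[0]])
for u in(-28,28):
  for v in(-22.5,22.5):
    p=np.array([431,-243.2])+u*d+v*n;print(u,v,((proj(sc,[*p,49])-[230,230])*4+[400,0]).round(),((proj(c,[*p,49])-[310,235])*5).round())
E
```

```text
t19.90 tcp [ 431.4 -244.   105.5] yawY -86.6 z [ 0. -0. -1.] q [-43.49   5.3  110.79  -0.    63.89  43.07] F [ 0.7  0.8 -2.1] M [-0.03 -0.02  0.  ] w 17.8 g 59.1
-28 -22.5 [607. 255.] [241. 270.]
-28 22.5 [561. 212.] [144. 278.]
28 -22.5 [697. 218.] [232. 149.]
28 22.5 [650. 177.] [135. 156.]
```

View pics/t3.png

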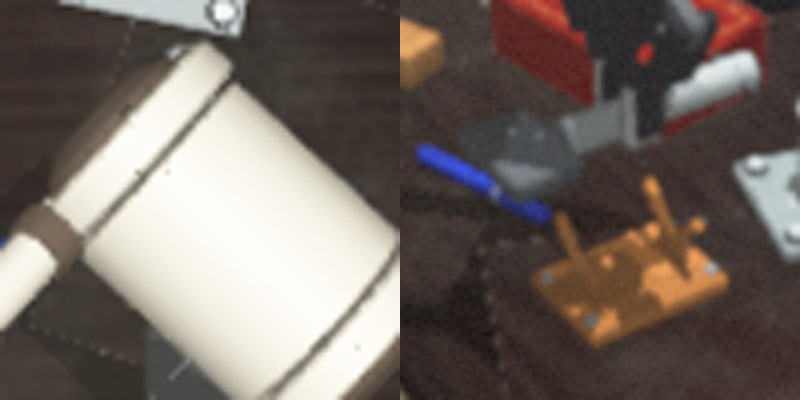

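The projected rest tips, crop (561,212) and (650,177), fall on the seen ones, and the pin is held level along the cradle. Lowering it.

Emit:
{"op": "arm_command", "data": {
  "motion": [
    [[0, 0.001, -0.05, 0, 0, 0], [0, 0.001, -0.1, 0, 0, 0], [0, 0.001, -0.15, 0, 0, 0], [0, 0.001, -0.19, 0, 0, 0], [0, 0.001, -0.22, 0, 0, 0], [0, 0.001, -0.235, 0, 0, 0], [0, 0.001, -0.235, 0, 0, 0], [0, 0.001, -0.235, 0, 0, 0]]
  ]
}}

```text
time: 20.8
tcp_pos: [431.4, -243.3, 35.4]
tool_rot: [[0.998, 0.06, 0.001], [0.06, -0.998, -0.001], [0.001, 0.001, -1.0]]
contact_force: [0.7, -0.8, -2.7]
grip_width: 18.1
grasp_force: 59.2
```

```bash
python3 -c "
from h import *
st()"
```

```text
t20.80 tcp [ 431.4 -243.3   35.4] yawY -86.5 z [ 0.001 -0.001 -1.   ] q [-43.43  12.03 112.62   0.    55.29  43.12] F [ 0.7 -0.8 -2.7] M [ 0.04 -0.08  0.05] w 18.1 g 59.2
```

Emit:
{"op": "arm_command", "data": {
  "motion": [
    [[0, 0, -0.005, 0, 0, 0], [0, 0, -0.01, 0, 0, 0], [0, 0, -0.013, 0, 0, 0], [0, 0, -0.013, 0, 0, 0]]
  ]
}}

```text
time: 21.2
tcp_pos: [431.3, -242.9, 31.7]
tool_rot: [[0.998, 0.06, 0.0], [0.06, -0.998, 0.0], [0.0, -0.0, -1.0]]
contact_force: [-0.8, 2.2, 3.7]
grip_width: 17.5
grasp_force: 59.9
```

```bash
python3 -c "
from h import *
st()"
```

```text
t21.20 tcp [ 431.3 -242.9   31.7] yawY -86.5 z [ 0.  0. -1.] q [-4.3420e+01  1.2430e+01  1.1268e+02  2.0000e-02  5.4880e+01  4.3120e+01] F [-0.8  2.2  3.7] M [ 0.44  0.12 -0.03] w 17.5 g 59.9
```

Emit:
{"op": "arm_command", "data": {
  "motion": [
    [[0, 0, 0, 0, 0, 0], [0, 0, 0, 0, 0, 0], [0, 0, 0, 0, 0, 0], [0, 0, 0, 0, 0, 0], [0, 0, 0, 0, 0, 0]]
  ],
  "fingers": 0.1
}}

```text
time: 21.7
tcp_pos: [431.0, -243.0, 31.0]
tool_rot: [[0.998, 0.06, 0.0], [0.06, -0.998, -0.0], [0.0, 0.0, -1.0]]
contact_force: [-1.0, 1.0, -0.4]
grip_width: 46.8
grasp_force: 0.0
```

```bash
python3 -c "
from h import *
st()"
```

```text
t21.70 tcp [ 431. -243.   31.] yawY -86.5 z [ 0. -0. -1.] q [-43.43  12.48 112.71  -0.    54.8   43.12] F [-1.   1.  -0.4] M [ 0.02 -0.02 -0.01] w 46.8 g 0.0
```

Emit:
{"op": "arm_command", "data": {
  "motion": [
    [[0, 0, 0.03, 0, 0, 0], [0, 0, 0.08, 0, 0, 0], [0, 0, 0.16, 0, 0, 0], [0, 0, 0.28, 0, 0, 0], [0, 0, 0.4, 0, 0, 0], [0, 0, 0.5, 0, 0, 0], [0, 0, 0.5, 0, 0, 0]]
  ]
}}

```text
time: 22.4
tcp_pos: [433.5, -245.2, 186.9]
tool_rot: [[0.998, 0.06, 0.008], [0.06, -0.998, -0.007], [0.007, 0.008, -1.0]]
contact_force: [-0.3, -0.2, 0.1]
grip_width: 47.0
grasp_force: 0.0
```

Emit:
{"op": "arm_command", "data": {
  "motion": [
    [[0.1, -0.15, 0.1, 0, 0, 0], [0.2, -0.3, 0.1, 0, 0, 0], [0.3, -0.45, 0.1, 0, 0, 0], [0.4, -0.6, 0.1, 0, 0, 0], [0.5, -0.75, 0.1, 0, 0, 0], [0.55, -0.85, 0.1, 0, 0, 0], [0.55, -0.85, 0.1, 0, 0, 0]]
  ]
}}

```text
time: 23.1
tcp_pos: [596.0, -501.3, 205.9]
tool_rot: [[0.998, 0.058, -0.003], [0.058, -0.998, 0.002], [-0.003, -0.003, -1.0]]
contact_force: [-1.4, 0.5, -1.4]
grip_width: 47.2
grasp_force: 0.0
```

```bash
python3 - <<'E'
from h import *
st();c=optics.camera('top');cv2.imwrite('pics/t4.png',cv2.resize(c['image'][160:320,200:400],(750,600),interpolation=cv2.INTER_CUBIC))
G=c['image'][...,1].astype(int);B=c['image'][...,0].astype(int);R=c['image'][...,2].astype(int)
box=np.zeros(G.shape,bool);box[238:320,325:370]=1
m=comp(box&(abs(R-B)<30)&(G>75),(347,275),30);ys,xs=np.nonzero(m)
P=np.array([onz(c,(x,y),42)[:2] for x,y in zip(xs,ys)])-[431.2,-243.2]
t=np.radians(3.5);Q=P@np.array([[np.cos(t),-np.sin(t)],[np.sin(t),np.cos(t)]])
print(m.sum(),"u range",Q[:,0].min(),Q[:,0].max())
k=(Q[:,0]>-35)&(Q[:,0]<45);f=np.polyfit(Q[k,0],Q[k,1],1);print("v at 0, angle",f[1],np.degrees(f[0]))
E
```

```text
t23.10 tcp [ 596.  -501.3  205.9] yawY -86.7 z [-0.003  0.002 -1.   ] q [-4.891e+01  4.139e+01  5.175e+01 -4.000e-02  8.708e+01  3.777e+01] F [-1.4  0.5 -1.4] M [-0.03  0.01 -0.05] w 47.2 g 0.0
1544 u range -98.97761020535832 77.87025280230583
v at 0, angle -10.501228850538332 21.266414882889396
```

View pics/t4.png

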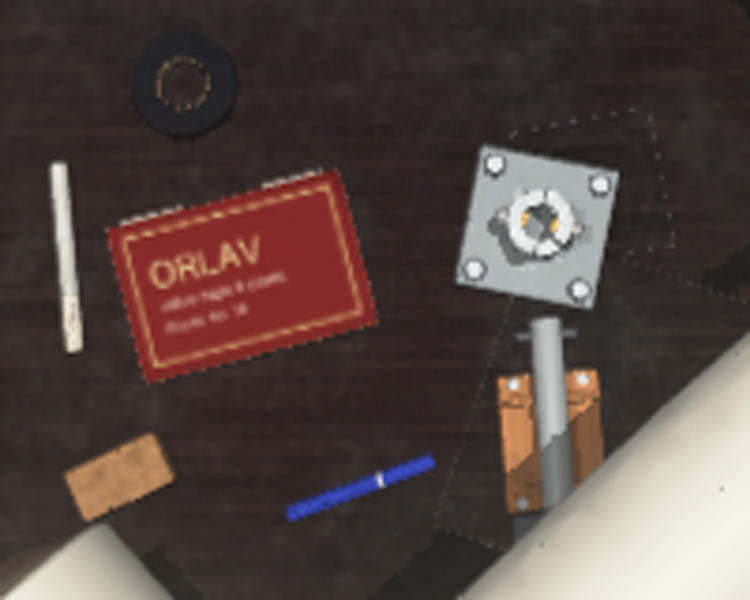

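The pin lies in the cradle, foot at (546,320), shank centred down to (556,480), with the arm only overlapping in view. I'll do a quick numeric check on those pixels.

```bash
python3 - <<'E'
from h import *
c=optics.camera('top');t=np.radians(3.5)
for p in((546,320),(551,400),(556,480)):
    P=onz(c,(200+p[0]/3.75,160+p[1]/3.75),43)[:2]-[431,-243.3]
    print((P@np.array([[np.cos(t),-np.sin(t)],[np.sin(t),np.cos(t)]])).round(1))
E
```

```text
[74.7 -1.2]
[25.2 -0.6]
[-24.1   0.1]
```

```bash
python3 -c "
from h import *
print(job.job_done())"
```

```text
the job is handed in; nothing more can be done
None
```

The pin was twisted out of the socket, laid flat on the bench and let go, then regripped by the shank and laid in both V rests. By the top camera it lies within about 1 mm and 1° of the seat in plan (height not measured), the job was handed in at about 23 s of the 69 s limit, and no verdict came back.

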